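Knock down the lock pin and take off the jig's push-and-turn cap

ROBOT

A 6-joint arm with a two-finger parallel gripper is mounted at the origin on the work surface. World frame = base frame: x ahead of the robot, y to its left, z up, the work surface at z = 0. Lengths are in m, angles in rad, forces in N, time in s.
With the tool pointing down it reaches from about 0.4 to 0.925 m from the base axis. Payload 3.4 kg.
Tool frame: the origin (TCP) lies at the very end of the fingers, on their centre line; the grasp point (between the pads) lies 19 mm behind it (r.grasp_offset is the distance from the TCP to the grasp point, in m); z points along the fingers, y is the direction in which the jaws open and shut (so a half turn about z gives the same grasp; the last joint's range is limited). The gripper opens to 85 mm and grips with 20 to 120 N. Pads are 22 mm wide; open, the fingers measure 114 mm over their backs; the gripper's body (76 mm by 85 mm) begins 54 mm behind the grasp point. The pads swing forward as they close: fully open they stand 13 mm farther back than shut.
Start: joints at [1.204, 0.307, 1.506, -0, 1.328, -0.073], TCP at [0.166, 0.551, 0.204] pointing down, gripper open.
Joint ranges: [-3.12, 3.12], [-1.05, 2.28], [0.14, 2.33], [-1.42, 4.57], [0.1, 2.73], [-2.68, 2.68]. Speed limits (rad/s): [2.57, 2.57, 3.14, 3.14, 3.14, 3.14].

INTERFACE

Orientations are given as a rotation vector (axis times angle).
In Python, from rig import r, imaging gives the robot as it stands.
- The arm moves only by the tool play_rows, never from a script. Its argument "series" is a list of rows, each a list of 4 numbers: the shift along the world's x, y, z in mm, then the turn about the world's z in degrees. A call has 1 to 10 rows; each row is the pose to reach, as a shift and turn from the pose measured when the call began; what a row does not reach only later rows make up. A row lasts 1/12 s, in which the tool goes at most 41.7 mm and 7.16 degrees, less where a joint would pass 70% of its speed; a pose out of reach is approached as far as the arm can. A call with a gripper value outside its range is refused whole. "hand" is the gripper command: -1 is shut, 1 is fully open, values between are in proportion, set as the call begins (left out, the last holds). The fingers move at their own pace and stop on an object; "newtons" is the grip in N (left out, the last holds). Time passes only in rows, so rows that repeat a pose let the fingers close. It gives the time, the measured TCP pose, the force and the opening at its end, in the units of the state.
- r.get_obs(): the state, without advancing time (a new reading comes with each control period).
- imaging.camera(name): name is "scene" or "top" or "wrist"; returns a dict with "image" (400x640x3 uint8, red, green, blue), "depth" (400x640 float32, m along the optical axis (not along the pixel's ray), 0 where there is no reading), "fx", "fy", "cx", "cy" (pixels), "extrinsics" (4x4, takes a point from camera to world coordinates); the wrist camera has in their place "T_tool_cam" (4x4, takes a point from camera to tool coordinates, whose origin is the TCP and whose axes are the flange's). Camera axes: x right, y up, looking along -z (the intrinsics and any distortion apply to the point x, -y, -z); pixel columns grow to the right and rows downward; lengths in m; the calibration is good to about 2 mm. A picture is of the moment at which its call begins: read the wrist's pose just before it.
- r.sign_off(): hands the job in, once; it reports no verdict.
The state is a dict: "time_s": time; "qpos": joint angles; "dq": joint speeds; "joint_torque": joint torques, N m; "ee_pos": TCP position; "tcp_rot": TCP orientation; "contact_force": force on the tool from outside, world axes, zero at the start; "wrist_torque": the same for the moment, N m; "gripper_width": finger opening in m.
Only numpy, scipy, OpenCV 4.12 (cv2) and the standard library are available. Lean on these libraries where they do the work, as an engineer would, in place of code of your own. Each camera call takes 0.05 s, during which the arm holds its last target. There are 200 camera calls.

TASK

Pick up the small mallet and with its head knock the jig's sprung lock pin fully down (never push the pin with the gripper itself), then set the mallet down on the table clear of the jig. Then press the black bakelite push-and-turn cap down, twist it anticlockwise (seen from above) until it is free, lift it off, and finish while still holding it in the gripper, upright and still, straight above the neck with 4 to 12 cm of air between neck and cap. Leave the other things on the table where they are.

Things in the scene. Friction and masses are not known exactly. Their poses are not given: they have to be found in the camera images.
- jig: Assembly jig fixed to the table: light wooden block 120 mm (its x) by 170 mm (its y, from -55 to +115) by 25 mm high. Origin: on the table under the neck's axis, z up. An aluminium neck carrying the black cap stands at x = y = 0; the steel lock pin stands at y = +85 mm.
- neck_top (a point): Top of the neck's core, on its axis, 47 mm above the table, hidden under the cap. The neck is 25 mm thick, 34 mm over its three lugs; a 17 mm sprung follower in it stands 9 to 10 mm higher and pushes the cap up.
- stop (a point): Slot in the block's top, 25 mm above the table. Through it a steel stop (8 by 10 mm) joined to the lock pin stands up 15 mm, close beside the cap's tongue, and blocks anticlockwise turning; with the pin fully down the stop is 2 mm high, clear under the tongue even of a pressed cap.
- lock_pin (a joint): Travel of the sprung lock pin in m: 0 = up as at the start, 0.014 = fully down on its stop. Moves straight down; needs 5 N to start and about 7 N to go fully down; once down it stays down by itself. It has a round flat steel head of 24 mm diameter (20 mm across its flat top).
- pin_top (a point): Centre of the top of the lock pin's head (moves with it): 53 mm above the table when up, 39 mm when fully down; 85 mm from the neck's axis, along the jig's +y.
- cap: Black bakelite push-and-turn cap: upright fluted cylinder, 46 mm diameter (48 over flutes), 44 mm tall, open below, 90 g. A flat tongue (12 mm wide, 5 mm thick) sticks out at its lower rim along its +y, to 57 mm from the axis. Origin: centre of its underside, z up; when locked 36 mm above the table, yaw as the jig's. Grip across its diameter from above at any angle, fingertips above the tongue.
- cap_top (a point): Centre of the cap's top, 44 mm above its underside, 80 mm above the table when locked. To free the cap (lock pin down first): press it straight down 6 mm (4.5 clears the teeth, bottoms at 8; about 8 N), keep it down and turn it anticlockwise seen from above by about 64 degrees (free between 48 and 80), then lift straight up.
- mallet: Small wooden mallet, 200 g, standing on its head: dark upright cylinder 34 mm across, 60 mm tall; handle a light level bar 16 mm wide, 18 mm high, along the mallet's -x to 139 mm from the head's axis, its centre line 30 mm above the lower face. Origin: centre of the head's lower (striking) face, z up. Balance point about 9 mm from the head's axis; grip the handle about 45 mm from it.
- barrel: Bystander: silver aluminium pencil barrel, 95 mm long, 11 mm thick, lying on the table along its x. Origin: middle of its underside.
- grip_ring: Bystander: knurled copper ring, 20 mm in diameter, 16 mm tall. Origin: centre of its underside.
- pocket_clip: Bystander: folded steel pocket clip, 45 by 7 by 8.5 mm. Origin: centre of its underside.
- saucer: Bystander: white ceramic saucer, 124 mm across, 18 mm high. Origin: centre of its underside.
- mug: Bystander: white ceramic mug, 76 mm across, 88 mm tall. Origin: centre of its underside.
- lead_case: Bystander: grey plastic lead case, 22 by 70 by 12 mm. Origin: centre of its underside.
- screwdriver: Bystander: screwdriver 150 mm long lying on the table.
Mind the look-alikes: they are no part of the job. There is more than one size of the cap; the job needs the smallest.

How it is judged:
On the way, in this order (a step that is already met when the one before it is completed fails the run):
1. the lock pin is knocked fully down by the mallet (value of joint lock_pin above 0.0115 m and contact force between mallet and jig above 0.5 N), for 0.02 s.
2. the cap is pressed down on its neck by the gripper, the mallet having been set down on the table (z of cap in the frame of jig below 0.0322 m and contact force between the fingers and cap above 1 N and contact force between the fingers and mallet below 0.1 N and height (world z) of mallet below 0.03 m), for 0.05 s.
At the end, for the whole second after the job is handed in: Cap held still in the gripper, tilted under 11 degrees, within 25 mm of the neck's axis, underside 30 to 130 mm above the neck, touching neither jig nor mallet; lock pin down at least 10.5 of 14 mm; mallet at rest on the table, clear of gripper and jig; bystanders within 30 mm (value of joint lock_pin above 0.0105 m and contact force between the fingers and cap above 1 N and contact force between cap and jig below 0.05 N and contact force between cap and mallet below 0.05 N and z of cap_top in the frame of jig between 0.121 and 0.221 m and horizontal distance between cap and jig below 0.025 m and angle between cap's own z axis and vertical below 0.2 rad and linear speed of cap below 0.03 m/s and height (world z) of mallet below 0.03 m and linear speed of mallet below 0.02 m/s and contact force between each of the arm, the fingers and mallet below 0.1 N and contact force between mallet and jig below 0.1 N); the arm keeps its last pose, push and grip.
It fails at once if the gripper itself pushes on the lock pin (contact force between any of the fingers, the arm and lock_pin above 1 N).
It fails at once if a bystander is moved by more than 30 mm (distance of any of barrel, grip_ring, pocket_clip, saucer, mug, lead_case, screwdriver from where it was at the start of the episode above 0.03 m).
It also fails if it takes over 58 s, if anything falls off the work surface, if the arm or the gripper's body presses on something with over 40 N, if the wrist force passes 120 N, or if a joint passes its speed limit or range.

## Working session

There is one attempt and no reset: what is moved stays moved. The work goes in short steps, Python scripts to look and compute and a tool call to move; the robot and the scene stay as the last step left them, time stands still between calls to the robot, and variables do not carry over. Pictures are saved under pics/ and viewed, on a budget of 10 in all, crops included, one or two more only if the job needs it, and the job is handed in when it is done.

Besides the shell and the picture viewer there is one more tool, called as a command line: name --pt "numbers of a row" for each row, then --argument value for the rest. play_rows: Moves the arm, as the interface text tells. Its arguments: {"type":"object","properties":{"series":{"type":"array","items":{"type":"array","items":{"type":"number"}}},"hand":{"type":"number"},"newtons":{"type":"number"}},"required":["series"]}

```bash
mkdir -p pics; ls
cat > h.py <<'E'
import numpy as np, cv2
from rig import r, imaging
def snap(name,tag):
    o=r.get_obs(); c=imaging.camera(name)
    if name=='wrist':
        import numpy as np
        T=np.eye(4); T[:3,:3]=cv2.Rodrigues(np.array(o['tcp_rot'],float))[0]; T[:3,3]=o['ee_pos']
        c['extrinsics']=T@c['T_tool_cam']
    np.savez(f'pics/{tag}.npz',**{k:v for k,v in c.items() if not isinstance(v,str)})
    cv2.imwrite(f'pics/{tag}.png',c['image'][:,:,::-1]); return c
def load(tag): return dict(np.load(f'pics/{tag}.npz',allow_pickle=True))
def cloud(c):
    v,u=np.mgrid[:400,:640]; d=c['depth']
    P=np.stack([(u-c['cx'])/c['fx']*d,-(v-c['cy'])/c['fy']*d,-d],-1)
    E=c['extrinsics']; return P@E[:3,:3].T+E[:3,3]
def onplane(c,u,v,z):
    d=np.array([(u-c['cx'])/c['fx'],-(v-c['cy'])/c['fy'],-1]); E=c['extrinsics']
    w=E[:3,:3]@d; return E[:3,3]+w*(z-E[2,3])/w[2]
E
python3 - <<'E'
from h import *
print(r.get_obs())
c=snap('top','top0'); print({k:(v if np.size(v)<20 else np.shape(v)) for k,v in c.items()}); s=snap('scene','sc0')
E
```

```text
pics
{'time_s': 0.0, 'qpos': array([ 1.20447830e+00,  3.07556385e-01,  1.50764318e+00,  1.27746264e-05,
        1.32837427e+00, -7.34959895e-02]), 'dq': array([ 9.56736344e-04, -3.65774973e-04, -5.33962411e-06, -5.36236375e-04,
        2.69639241e-04,  8.34814773e-04]), 'joint_torque': array([ 2.08073565e-03, -4.57553923e+01, -2.51917344e+01,  5.60475894e-05,
        1.30922665e-02,  2.35864661e-05]), 'ee_pos': array([0.16573232, 0.54983876, 0.20260199]), 'tcp_rot': array([-4.58261979e-01, -3.10753921e+00,  3.03240019e-03]), 'contact_force': array([0.48320215, 0.44774946, 0.14820889]), 'wrist_torque': array([ 0.05184587, -0.02604704, -0.01166665]), 'gripper_width': 0.08513348325903237}Traceback (most recent call last):
  File "<stdin>", line 3, in <module>
  File "h.py", line 9, in snap
    np.savez(f'pics/{tag}.npz',**{k:v for k,v in c.items() if not isinstance(v,str)})
    ^^
UnboundLocalError: cannot access local variable 'np' where it is not associated with a value
```

```bash
sed -i '/^        import numpy/d' h.py
python3 - <<'E'
from h import *
c=snap('top','top0'); print({k:(v if np.size(v)<20 else np.shape(v)) for k,v in c.items()}); s=snap('scene','sc0')
E
```

```text
{'image': (400, 640, 3), 'depth': (400, 640), 'fx': 488.29669528493434, 'fy': 488.29669528493434, 'cx': 320.59381603379165, 'cy': 196.0130935038556, 'extrinsics': array([[ 0.01665563,  0.99440388, -0.10432405,  0.43422497],
       [-0.99984005,  0.01724433,  0.00474347,  0.04319955],
       [ 0.00651592,  0.10422836,  0.99453205,  1.27267322],
       [ 0.        ,  0.        ,  0.        ,  1.        ]])}
```

View pics/top0.png

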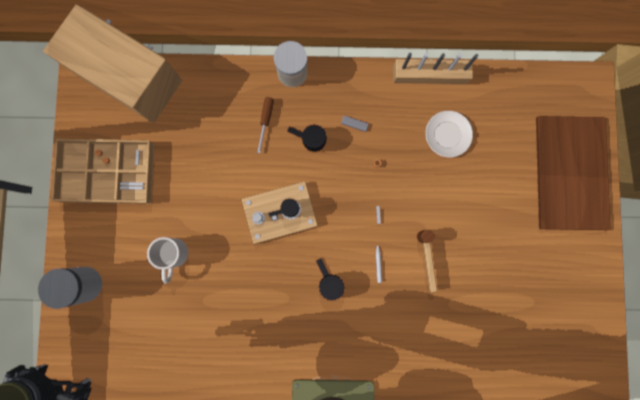

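View pics/sc0.png

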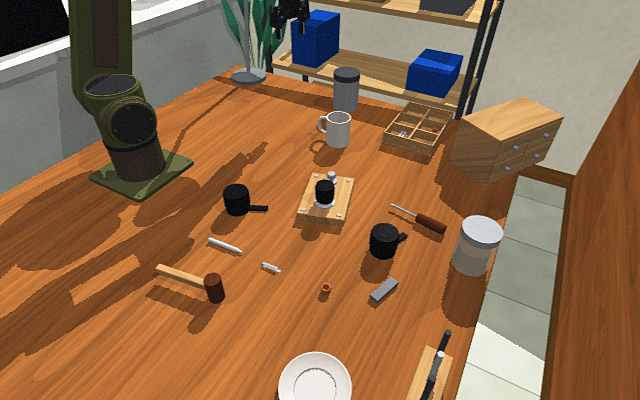

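Candidates for the cap: the jig's at top (290,208), and loose look-alikes at (314,138) and (331,287). The jig one is the smallest and sits on the neck. The only mallet is at (426,237), with its handle running to (432,292). Next, a close crop plus depth fits.

Run:
```python
from h import *
c=load('top0'); im=c['image'][:,:,::-1]
a=cv2.resize(im[170:250,235:325],None,fx=6,fy=6,interpolation=cv2.INTER_CUBIC)[:480]
b=cv2.resize(im[225:305,405:450],None,fx=6,fy=6,interpolation=cv2.INTER_CUBIC)
cv2.imwrite('pics/crop1.png',np.hstack([a[:,:530],b])); 
P=cloud(c)
def reg(u0,u1,v0,v1,z0,z1):
    Q=P[v0:v1,u0:u1].reshape(-1,3); return Q[(Q[:,2]>z0)&(Q[:,2]<z1)]
for n,a in dict(table=(200,230,300,330,-.1,.1),cap=(275,305,195,222,.07,.09),pin=(250,268,208,228,.045,.06),head=(412,440,225,252,.05,.07),handle=(415,445,245,300,.03,.046),block=(240,320,180,245,.018,.03)).items():
    Q=reg(*a); 
    if not len(Q): print(n,'none'); continue
    rect=cv2.minAreaRect((Q[:,:2]*1000).astype(np.float32)); print(n,len(Q),Q.mean(0).round(4),np.median(Q[:,2]).round(4),rect, cv2.minEnclosingCircle((Q[:,:2]*1000).astype(np.float32)))
```

```text
table 897 [2.591e-01 3.027e-01 1.000e-04] -0.0 ((258.9549560546875, 302.78277587890625), (73.78343963623047, 76.96062469482422), 1.1717555522918701) ((259.0367126464844, 302.94793701171875), 52.35444641113281)
cap 282 [0.5296 0.1142 0.0805] 0.0806 ((529.743896484375, 114.29835510253906), (45.475826263427734, 45.469181060791016), 60.15252685546875) ((530.204345703125, 114.73368072509766), 23.88076400756836)
pin 71 [0.5056 0.1952 0.052 ] 0.0524 ((505.7037658691406, 195.31800842285156), (22.576866149902344, 20.522693634033203), 1.6307029724121094) ((505.73004150390625, 195.89422607421875), 11.68507194519043)
head 157 [ 0.4652 -0.228   0.0601] 0.0603 ((465.0589599609375, -228.9644317626953), (32.6567268371582, 32.35639572143555), 87.98595428466797) ((465.25, -228.6196746826172), 16.794090270996094)
handle 329 [ 0.3861 -0.2388  0.0389] 0.0391 ((386.5305480957031, -239.71417236328125), (118.66722106933594, 17.849390029907227), 8.556904792785645) ((385.95526123046875, -235.80108642578125), 59.38947677612305)
block 2512 [0.5196 0.1443 0.0252] 0.0253 ((521.219970703125, 143.30047607421875), (120.3319320678711, 170.1976318359375), 16.572128295898438) ((521.3303833007812, 143.84951782226562), 101.77716827392578)
```

View pics/crop1.png

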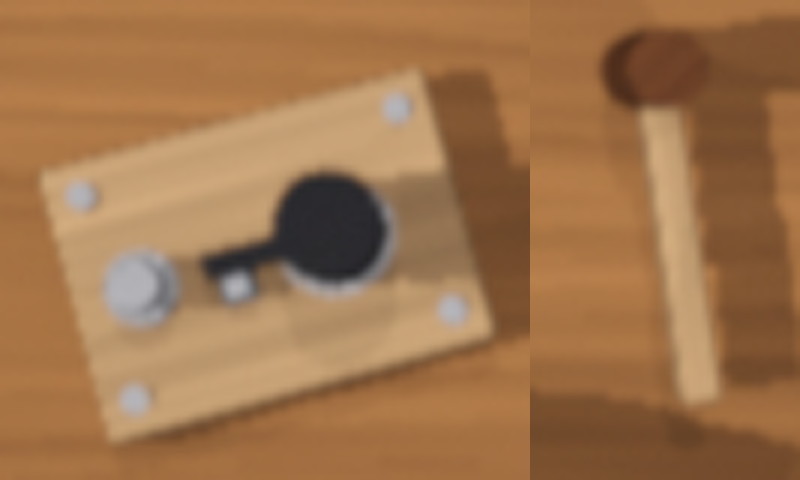

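The crop shows the jig cap at (330,228), its tongue pointing left over the stop at (237,288), and the pin at (140,288). The neck is at (0.5297, 0.1144), jig yaw 16.6°, pin (0.5055, 0.1955). The mallet head is at (0.465, −0.229), yaw about 8°. Depth fits agree with the given sizes, so I'm moving.

play_rows --pt "315 -300 40 25" --pt "315 -300 40 25" --pt "315 -300 40 25" --pt "315 -300 40 25" --pt "315 -300 40 25" --pt "315 -300 40 25" --pt "315 -300 40 25" --pt "315 -300 40 25" --pt "315 -300 40 25" --pt "315 -300 40 25" --hand 1 --newtons 100

```text
time_s: 0.98
ee_pos: [0.4609, 0.2681, 0.2402]
tcp_rot: [0.225, -3.133, 0.003]
contact_force: [-0.1, 0.1, 0.4]
gripper_width: 0.0852
```

play_rows --pt "-43 -504 -90 0" --pt "-43 -504 -90 0" --pt "-43 -504 -90 0" --pt "-43 -504 -90 0" --pt "-43 -504 -90 0" --pt "-43 -504 -90 0" --pt "-43 -504 -90 0" --pt "-43 -504 -90 0" --pt "-43 -504 -90 0" --pt "-43 -504 -90 0"

```text
time_s: 1.82
ee_pos: [0.4252, -0.1408, 0.1672]
tcp_rot: [0.225, -3.133, 0.002]
contact_force: [0.6, 0.2, -0.0]
gripper_width: 0.0854
```

play_rows --pt "-5 -40 -10 0" --pt "-5 -80 -20 0" --pt "-5 -94 -50 0" --pt "-5 -94 -90 0" --pt "-5 -94 -130 0" --pt "-5 -94 -150 0" --pt "-5 -94 -156 0" --pt "-5 -94 -156 0" --pt "-5 -94 -156 0" --pt "-5 -94 -156 0"

```text
time_s: 2.65
ee_pos: [0.4217, -0.2356, 0.0126]
tcp_rot: [-0.226, 3.131, -0.006]
contact_force: [-0.7, 0.1, 0.8]
gripper_width: 0.0853
```

play_rows --pt "0 0 0 0" --pt "0 0 0 0" --pt "0 0 0 0" --pt "0 0 0 0" --pt "0 0 0 0" --pt "0 0 0 0" --pt "0 0 0 0" --pt "0 0 0 0" --hand -1 --newtons 100

```text
time_s: 3.32
ee_pos: [0.4216, -0.2356, 0.0126]
tcp_rot: [-0.226, 3.131, -0.005]
contact_force: [0.1, 0.3, -0.3]
gripper_width: 0.0001
```

Width 0 means nothing is between the jaws, so I'll look.

Run:
```python
from h import *
c=snap('top','top1'); s=snap('scene','sc1')
a=cv2.resize(c['image'][200:320,370:490,::-1],(400,400)); b=cv2.resize(s['image'][200:360,130:290,::-1],(400,400))
cv2.imwrite('pics/crop2.png',np.hstack([a,b]))
```

```text
(no output)
```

View pics/crop2.png

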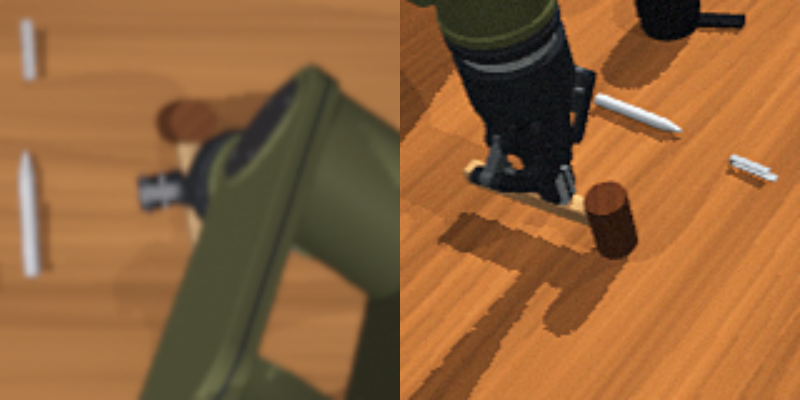

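Run:
```python
from h import *
o=r.get_obs(); print(o); print(cv2.Rodrigues(o['tcp_rot'])[0].round(3))
w=snap('wrist','w1'); print(w['T_tool_cam'].round(3)); s=load('sc1')
b=cv2.resize(s['image'][240:330,150:240,::-1],(400,400),interpolation=cv2.INTER_CUBIC)
a=cv2.resize(w['image'][:,:,::-1],(640,400))[:,120:520]
cv2.imwrite('pics/crop3.png',np.hstack([a,b]))
```

```text
{'time_s': 3.4167, 'qpos': array([-5.95920242e-01,  4.17242700e-01,  1.93834093e+00, -1.82203901e-03,
        7.82034038e-01, -2.30923941e+00]), 'dq': array([-0.00241319, -0.00103126, -0.00243826,  0.00200104, -0.00138928,
       -0.00145507]), 'joint_torque': array([ 6.93258393e-03, -4.21128845e+01, -1.45410177e+01, -5.62195070e-03,
       -2.28167104e-02, -1.55634405e-05]), 'ee_pos': array([ 0.42162703, -0.23556256,  0.01257621]), 'tcp_rot': array([-0.22553881,  3.13114908, -0.00544715]), 'contact_force': array([ 0.070059  , -0.58677958, -0.18340522]), 'wrist_torque': array([ 0.03779536,  0.00297715, -0.00775747]), 'gripper_width': -0.0002030188274423982}
[[-0.99  -0.143  0.003]
 [-0.143  0.99  -0.003]
 [-0.002 -0.004 -1.   ]]
[[-0.     0.947  0.322  0.083]
 [ 1.     0.    -0.001 -0.001]
 [-0.001  0.322 -0.947 -0.171]
 [ 0.     0.     0.     1.   ]]
```

View pics/crop3.png

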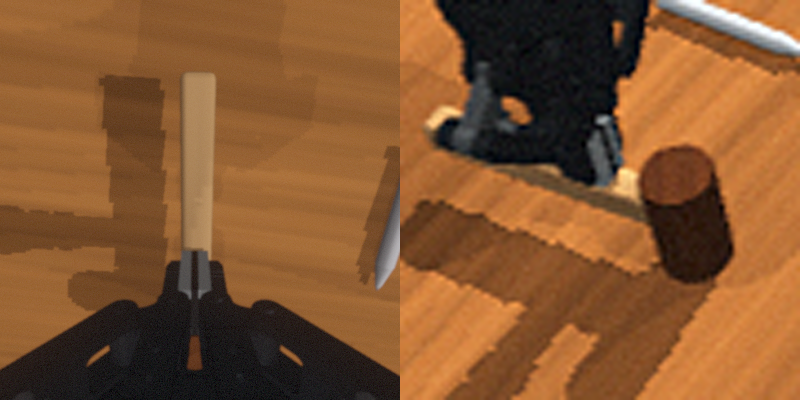

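Run:
```python
from h import *
w=load('w1'); P=cloud(w); 
R=w['extrinsics'][:3,:3]@w['T_tool_cam'][:3,:3].T
T=w['extrinsics']@np.linalg.inv(w['T_tool_cam']); Q=(P-T[:3,3])@T[:3,:3]
for v in (20,100,150,200,230,245,255,265,280,300): print(v,w['depth'][v,315].round(4),'world',P[v,315].round(4),'tool',Q[v,315].round(4), 'u250',P[v,190].round(4))
s=load('sc1'); S=cloud(s); m=(abs(S[...,0]-.42)<.05)&(abs(S[...,1]+.235)<.06)
print('zs', np.histogram(S[m][:,2],np.arange(-.01,.12,.01)))
```

```text
20 0.1603 world [ 0.3018 -0.253   0.0012] tool [0.1211 0.     0.0112] u250 [ 0.311  -0.3171  0.0012]
100 0.1367 world [ 0.3404 -0.2473  0.0395] tool [ 0.082  -0.0001 -0.0271] u250 [ 3.508e-01 -3.169e-01  3.000e-04]
150 0.1429 world [ 0.3621 -0.2442  0.0404] tool [ 0.0601 -0.0001 -0.028 ] u250 [ 0.3789 -0.3162  0.0011]
200 0.152 world [ 0.3866 -0.2406  0.0393] tool [ 0.0354 -0.0001 -0.0268] u250 [ 0.4103 -0.3158  0.001 ]
230 0.157 world [ 0.4024 -0.2383  0.0394] tool [ 0.0194 -0.0001 -0.0269] u250 [ 0.4307 -0.3154  0.0011]
245 0.1594 world [ 0.4106 -0.2371  0.0398] tool [ 0.0111 -0.0001 -0.0272] u250 [ 0.4417 -0.3154  0.0008]
255 0.1495 world [ 0.4107 -0.2371  0.0502] tool [ 0.011  -0.0001 -0.0377] u250 [ 4.494e-01 -3.155e-01  2.000e-04]
265 0.1404 world [ 0.4106 -0.2371  0.0598] tool [ 0.011  -0.0001 -0.0473] u250 [ 0.4563 -0.315   0.0014]
280 0.1288 world [ 0.4106 -0.2371  0.0721] tool [ 0.011  -0.0002 -0.0595] u250 [ 4.691e-01 -3.154e-01 -2.000e-04]
300 0.1254 world [ 0.4163 -0.2363  0.0776] tool [ 0.0053 -0.0002 -0.0651] u250 [ 0.4845 -0.3147  0.001 ]
zs (array([1114,  443,   15,   69,  126,   45,  147,   84,   33,   59,  144,
        111]), array([-0.01,  0.  ,  0.01,  0.02,  0.03,  0.04,  0.05,  0.06,  0.07,
        0.08,  0.09,  0.1 ,  0.11]))
```

The wrist depth suggests the closed tips sit on top of the handle. I'll raise the arm and measure where the tips really are.

play_rows --pt "0 0 40 0" --pt "0 0 70 0" --pt "0 0 70 0" --pt "0 0 70 0"

```text
time_s: 3.8
ee_pos: [0.4231, -0.2366, 0.0841]
tcp_rot: [-0.225, 3.128, -0.01]
contact_force: [-0.9, -0.9, -0.4]
gripper_width: 0.0001
```

Run:
```python
from h import *
w=snap('wrist','w2'); P=cloud(w); print(r.get_obs()['ee_pos'])
T=w['extrinsics']@np.linalg.inv(w['T_tool_cam']); Q=(P-T[:3,3])@T[:3,:3]
for v in range(190,310,6): print(v,w['depth'][v,315].round(4),'world',P[v,315].round(4),'tool',Q[v,315].round(4))
cv2.imwrite('pics/w2c.png',w['image'][:,:,::-1])
```

```text
[ 0.42181822 -0.23572106  0.08287342]
190 0.2237 world [ 0.4037 -0.2395  0.0403] tool [0.0199 0.0002 0.0437]
196 0.2251 world [ 0.4081 -0.2389  0.0404] tool [0.0154 0.0002 0.0436]
202 0.2272 world [ 0.4129 -0.2382  0.0399] tool [0.0106 0.0002 0.0442]
208 0.2287 world [ 0.4175 -0.2375  0.0399] tool [0.0059 0.0002 0.0442]
214 0.2304 world [ 0.4223 -0.2368  0.0397] tool [0.0011 0.0002 0.0444]
220 0.0 world [ 0.3403 -0.248   0.2549] tool [ 0.0827 -0.0006 -0.1712]
226 0.2337 world [ 0.4319 -0.2354  0.0397] tool [-0.0087  0.0002  0.0445]
232 0.2351 world [ 0.4367 -0.2347  0.0398] tool [-0.0135  0.0002  0.0444]
238 0.2363 world [ 0.4415 -0.234   0.0403] tool [-0.0183  0.0002  0.044 ]
244 0.2379 world [ 0.4465 -0.2333  0.0402] tool [-0.0234  0.0002  0.044 ]
250 0.237 world [ 0.4504 -0.2327  0.0426] tool [-0.0274  0.0002  0.0417]
256 0.1495 world [ 0.4125 -0.238   0.1219] tool [ 0.0105 -0.0001 -0.0378]
262 0.1435 world [ 0.4122 -0.238   0.1281] tool [ 0.0108 -0.0001 -0.0441]
268 0.1386 world [ 0.4122 -0.238   0.1334] tool [ 0.0107 -0.0001 -0.0493]
274 0.1333 world [ 0.4119 -0.238   0.1388] tool [ 0.011  -0.0002 -0.0548]
280 0.129 world [ 0.4119 -0.238   0.1434] tool [ 0.0109 -0.0002 -0.0593]
286 0.1246 world [ 0.4117 -0.238   0.148 ] tool [ 0.0111 -0.0002 -0.0639]
292 0.1237 world [ 0.4135 -0.2377  0.1496] tool [ 0.0094 -0.0002 -0.0655]
298 0.1237 world [ 0.4157 -0.2374  0.1504] tool [ 0.0071 -0.0002 -0.0663]
304 0.1245 world [ 0.4184 -0.237   0.1505] tool [ 0.0043 -0.0002 -0.0664]
```

View pics/w2c.png

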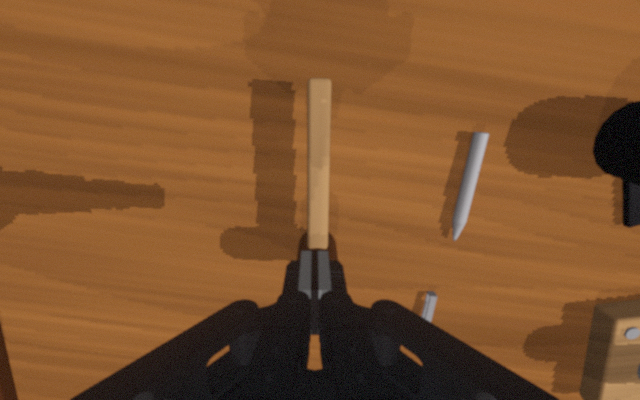

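The closed tips end at tool z ≈ −35 mm, about 35 mm behind the reported TCP. The first close therefore shut in the air just above the handle, and nothing moved. Lateral alignment is good (wrist view: handle centred at u≈318 under the fingers). Checking the offset property before correcting for it.

```bash
python3 -c "
from h import *
print(r.grasp_offset,[a for a in dir(r) if a[0]!='_'])
w=load('w2');P=cloud(w);T=w['extrinsics']@np.linalg.inv(w['T_tool_cam']);Q=(P-T[:3,3])@T[:3,:3]
for u in (307,324):print([(v,*Q[v,u].round(3)) for v in range(246,258,2)])"
```

```text
0.0187 ['MotionError', 'get_obs', 'grasp_offset', 'sign_off']
[(246, np.float64(-0.029), np.float64(-0.006), np.float64(0.051)), (248, np.float64(-0.029), np.float64(-0.006), np.float64(0.049)), (250, np.float64(-0.029), np.float64(-0.006), np.float64(0.044)), (252, np.float64(0.011), np.float64(-0.004), np.float64(-0.034)), (254, np.float64(0.011), np.float64(-0.004), np.float64(-0.036)), (256, np.float64(0.011), np.float64(-0.004), np.float64(-0.038))]
[(246, np.float64(-0.026), np.float64(0.007), np.float64(0.046)), (248, np.float64(-0.027), np.float64(0.007), np.float64(0.043)), (250, np.float64(-0.028), np.float64(0.007), np.float64(0.043)), (252, np.float64(0.011), np.float64(0.004), np.float64(-0.034)), (254, np.float64(0.011), np.float64(0.004), np.float64(-0.037)), (256, np.float64(0.011), np.float64(0.004), np.float64(-0.039))]
```

play_rows --pt "0 0 0 0" --pt "0 0 0 0" --pt "0 0 0 0" --pt "0 0 0 0" --pt "0 0 0 0" --pt "0 0 -30 0" --pt "0 0 -60 0" --pt "0 0 -75 0" --pt "0 0 -75 0" --pt "0 0 -75 0" --hand 1

```text
time_s: 4.68
ee_pos: [0.4211, -0.2352, 0.0071]
tcp_rot: [-0.226, 3.132, -0.004]
contact_force: [0.6, 0.3, -0.4]
gripper_width: 0.0857
```

play_rows --pt "0 0 -10 0" --pt "0 0 -20 0" --pt "0 0 -28 0" --pt "0 0 -28 0" --pt "0 0 -28 0"

```text
time_s: 5.1
ee_pos: [0.4214, -0.2354, -0.0204]
tcp_rot: [-0.226, 3.132, -0.005]
contact_force: [-0.6, -0.1, -0.6]
gripper_width: 0.0852
```

play_rows --pt "0 0 0 0" --pt "0 0 0 0" --pt "0 0 0 0" --pt "0 0 0 0" --pt "0 0 0 0" --pt "0 0 0 0" --pt "0 0 0 0" --hand -1 --newtons 100

```text
time_s: 5.68
ee_pos: [0.4214, -0.2354, -0.0201]
tcp_rot: [-0.226, 3.132, -0.005]
contact_force: [-1.1, 1.3, 3.7]
gripper_width: 0.0146
```

Gripped (14.6 mm). Lifting, and checking how the mallet hangs.

play_rows --pt "0 0 20 0" --pt "0 0 50 0" --pt "0 0 90 0" --pt "0 0 120 0" --pt "0 0 120 0" --pt "0 0 120 0"

```text
time_s: 6.18
ee_pos: [0.4225, -0.2362, 0.1013]
tcp_rot: [-0.225, 3.128, -0.009]
contact_force: [-0.1, 1.0, -3.2]
gripper_width: 0.0144
```

```bash
cat >> h.py <<'E'
def mallet(tag):
    "head top centre + tilt from scene and top clouds near the tool"
    o=r.get_obs(); p=np.array(o['ee_pos'])
    c=snap('scene',tag); P=cloud(c).reshape(-1,3); C=c['image'].reshape(-1,3).astype(int)
    return o,P,C
E
python3 - <<'E'
from h import *
o=r.get_obs(); print(o['ee_pos'],o['contact_force'],o['wrist_torque'],o['gripper_width'])
s=snap('scene','sc3'); t=snap('top','t3')
for c in (s,t):
    P=cloud(c); C=c['image'].astype(int); m=(C[...,0]>C[...,2]*1.5)&(abs(P[...,0]-.466)<.03)&(abs(P[...,1]+.229)<.03)&(P[...,2]>.09)
    Q=P[m]; print(len(Q),Q.min(0).round(4),Q.max(0).round(4),Q.mean(0).round(4))
    top=Q[Q[:,2]>Q[:,2].max()-.006]; 
    if len(top)>20: A=np.c_[top[:,:2],np.ones(len(top))]; print(np.linalg.lstsq(A,top[:,2],rcond=None)[0].round(3),top.mean(0).round(4),cv2.minEnclosingCircle((top[:,:2]*1000).astype(np.float32)))
cv2.imwrite('pics/sc3c.png',np.hstack([cv2.resize(s['image'][150:310,130:290,::-1],(400,400)),cv2.resize(t['image'][200:320,370:490,::-1],(400,400))]))
E
```

```text
[ 0.42251263 -0.23616107  0.10131238] [-0.08678356  1.02658048 -3.23468944] [ 0.02911333  0.09560478 -0.00520995] 0.014374926950191297
4895 [ 0.436  -0.259   0.1211] [ 0.4874 -0.1991  0.5509] [ 0.4586 -0.2352  0.4251]
[-0.385  0.322  0.785] [ 0.4489 -0.202   0.5474] ((448.53875732421875, -202.00918579101562), 7.365118503570557)
372 [ 0.4366 -0.2587  0.1231] [ 0.4864 -0.2002  0.5287] [ 0.4639 -0.2246  0.2546]
```

View pics/sc3c.png

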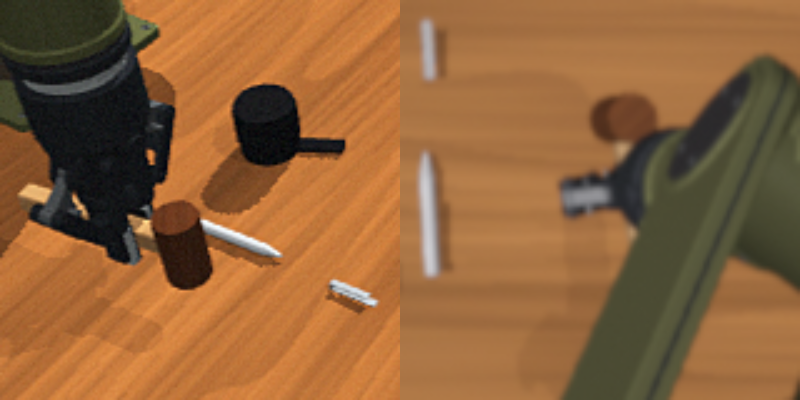

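The mallet hangs level: left view head at (183,245), right view head at (628,118). Going over the pin.

play_rows --pt "40 425 10 0" --pt "40 425 10 0" --pt "40 425 10 0" --pt "40 425 10 0" --pt "40 425 10 0" --pt "40 425 10 0" --pt "40 425 10 0" --pt "40 425 10 0" --pt "40 425 10 0" --pt "40 425 10 0"

```text
time_s: 7.12
ee_pos: [0.4568, 0.181, 0.1061]
tcp_rot: [0.226, -3.128, 0.004]
contact_force: [1.1, 0.2, -1.7]
gripper_width: 0.0144
```

play_rows --pt "0 0 0 0" --pt "0 0 0 0"

```text
time_s: 7.28
ee_pos: [0.4547, 0.1829, 0.1035]
tcp_rot: [0.233, -3.122, 0.006]
contact_force: [-0.5, -0.7, -2.5]
gripper_width: 0.0143
```

play_rows --pt "7 6 0 0" --pt "7 6 0 0" --pt "7 6 0 0" --pt "7 6 0 0"

```text
time_s: 7.62
ee_pos: [0.4617, 0.1875, 0.103]
tcp_rot: [0.23, -3.121, 0.007]
contact_force: [0.0, 0.6, -2.6]
gripper_width: 0.015
```

Run:
```python
from h import *
o=r.get_obs(); print(o['ee_pos'],o['contact_force'],o['tcp_rot'])
for n in('top','scene'):
    c=snap(n,n[0]+'4'); P=cloud(c); C=c['image'].astype(int); m=(C[...,0]>C[...,2]*1.5)&(abs(P[...,0]-.5055)<.03)&(abs(P[...,1]-.1955)<.03)&(P[...,2]>.1)&(P[...,2]<.2)
    Q=P[m]; print(n,len(Q),Q.min(0).round(4),Q.max(0).round(4)) if len(Q) else print(n,0)
    if len(Q):
        top=Q[Q[:,2]>np.percentile(Q[:,2],95)-.005]; print(top.mean(0).round(4),cv2.minEnclosingCircle((top[:,:2]*1000).astype(np.float32)))
s=load('s4');t=load('t4')
cv2.imwrite('pics/4c.png',np.hstack([cv2.resize(s['image'][120:240,270:390,::-1],(400,400)),cv2.resize(t['image'][160:260,220:320,::-1],(400,400))]))
```

```text
[0.46166403 0.18752314 0.10304099] [ 1.34881868e-03  5.71413960e-01 -2.56748618e+00] [ 0.2300043  -3.12120425  0.00652515]
top 0
scene 396 [0.4758 0.1735 0.1204] [0.5224 0.2098 0.184 ]
[0.5068 0.1907 0.1814] ((504.1604309082031, 191.642578125), 18.206132888793945)
```

View pics/4c.png

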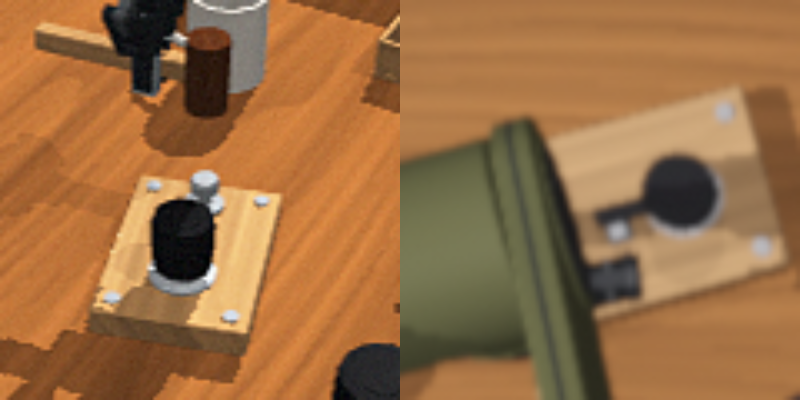

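Left view: mallet head at (208,72), hanging above the pin at (205,183), laterally within 2 mm by depth. Lowering onto it.

play_rows --pt "0 2 -30 0" --pt "0 2 -55 0" --pt "0 2 -62 0" --pt "0 2 -66 0" --pt "0 2 -70 0" --pt "0 2 -74 0" --pt "0 2 -74 0"

```text
time_s: 8.3
ee_pos: [0.4625, 0.1897, 0.03]
tcp_rot: [0.23, -3.124, 0.006]
contact_force: [-0.9, 0.2, -1.8]
gripper_width: 0.0145
```

play_rows --pt "0 0 -4 0" --pt "0 0 -8 0" --pt "0 0 -11 0" --pt "0 0 -13 0" --pt "0 0 -14 0" --pt "0 0 -14 0"

```text
time_s: 8.8
ee_pos: [0.4635, 0.1901, 0.0181]
tcp_rot: [0.23, -3.126, 0.005]
contact_force: [-5.4, -1.8, 19.4]
gripper_width: 0.0144
```

22 N change at the expected bottom height: the pin is down. Lifting, and returning the mallet to its old place.

play_rows --pt "-1 0 30 0" --pt "-1 0 70 0" --pt "-1 0 95 0" --pt "-1 0 95 0"

```text
time_s: 9.13
ee_pos: [0.4666, 0.1916, 0.1179]
tcp_rot: [-0.231, 3.129, -0.001]
contact_force: [1.3, 0.1, -1.0]
gripper_width: 0.0147
```

play_rows --pt "-38 -428 0 0" --pt "-38 -428 0 0" --pt "-38 -428 0 0" --pt "-38 -428 0 0" --pt "-38 -428 0 0" --pt "-38 -428 0 0" --pt "-38 -428 0 0" --pt "-38 -428 0 0" --pt "-38 -428 0 0" --pt "-38 -428 0 0"

```text
time_s: 9.97
ee_pos: [0.428, -0.2266, 0.1164]
tcp_rot: [-0.231, 3.131, 0.002]
contact_force: [1.0, -0.2, -2.2]
gripper_width: 0.0144
```

Run:
```python
from h import *
o=r.get_obs(); print(o['ee_pos'],o['contact_force'],o['tcp_rot'])
c=snap('top','t5'); P=cloud(c)
Q=P[205:230,245:270].reshape(-1,3); Q=Q[(np.hypot(Q[:,0]-.5055,Q[:,1]-.1955)<.008)]; print('pin z',np.median(Q[:,2]))
Q=P[195:222,275:305].reshape(-1,3); Q=Q[(Q[:,2]>.07)&(Q[:,2]<.09)]; print('cap',np.median(Q[:,2]),cv2.minAreaRect((Q[:,:2]*1000).astype(np.float32)))
```

```text
[ 0.42803574 -0.22664905  0.11635533] [ 1.04675803 -0.23212698 -2.22191599] [-2.30794369e-01  3.13106705e+00  1.63633301e-03]
pin z 0.038825445255704416
cap 0.08071265878760192 ((529.7893676757812, 114.4678955078125), (45.06480026245117, 45.062557220458984), 58.964027404785156)
```

Pin top measured at 38.8 mm, so it is fully down, and the cap hasn't moved. Setting the mallet down.

play_rows --pt "-6 -9 -30 0" --pt "-6 -9 -70 0" --pt "-6 -9 -105 0" --pt "-6 -9 -120 0" --pt "-6 -9 -127 0" --pt "-6 -9 -132 0" --pt "-6 -9 -135 0" --pt "-6 -9 -136 0" --pt "-6 -9 -136 0"

```text
time_s: 10.77
ee_pos: [0.4244, -0.2452, -0.0183]
tcp_rot: [-0.228, 3.128, -0.015]
contact_force: [-0.6, -0.3, -1.5]
gripper_width: 0.0144
```

play_rows --pt "0 0 -2 0" --pt "0 0 -3 0" --pt "0 0 -3 0"

```text
time_s: 11.02
ee_pos: [0.4254, -0.2458, -0.0203]
tcp_rot: [-0.228, 3.126, -0.017]
contact_force: [0.0, 0.8, 2.7]
gripper_width: 0.0147
```

Touching the table; releasing.

play_rows --pt "0 0 0 0" --pt "0 0 0 0" --pt "0 0 0 0" --pt "0 0 0 0" --pt "0 0 0 0" --pt "0 0 0 0" --pt "0 0 0 0" --hand 1

```text
time_s: 11.6
ee_pos: [0.4253, -0.2458, -0.0203]
tcp_rot: [-0.228, 3.126, -0.017]
contact_force: [0.7, -0.8, 0.1]
gripper_width: 0.0854
```

play_rows --pt "0 0 30 0" --pt "0 0 60 0" --pt "0 0 100 0" --pt "0 0 140 0" --pt "0 0 160 0" --pt "0 0 160 0"

```text
time_s: 12.1
ee_pos: [0.4287, -0.2481, 0.1449]
tcp_rot: [-0.227, 3.117, -0.028]
contact_force: [0.5, 0.1, 0.3]
gripper_width: 0.0853
```

play_rows --pt "101 362 10 -100" --pt "101 362 10 -100" --pt "101 362 10 -100" --pt "101 362 10 -100" --pt "101 362 10 -100" --pt "101 362 10 -100" --pt "101 362 10 -100" --pt "101 362 10 -100" --pt "101 362 10 -100" --pt "101 362 10 -100"

```text
time_s: 12.93
ee_pos: [0.5261, 0.1052, 0.1532]
tcp_rot: [-1.44, -2.79, 0.035]
contact_force: [0.1, 0.0, -0.2]
gripper_width: 0.0858
```

play_rows --pt "0 0 0 -28" --pt "0 0 0 -28" --pt "0 0 0 -28" --pt "0 0 0 -28" --pt "0 0 0 -28" --pt "0 0 0 -28"

```text
time_s: 13.43
ee_pos: [0.5254, 0.1051, 0.152]
tcp_rot: [-2.064, -2.357, 0.035]
contact_force: [0.2, 1.0, 0.6]
gripper_width: 0.0855
```

Run:
```python
from h import *
o=r.get_obs(); print(o['ee_pos'],o['contact_force'],o['tcp_rot'],o['qpos'])
print(cv2.Rodrigues(o['tcp_rot'])[0].round(3))
w=snap('wrist','w6'); P=cloud(w); Q=P.reshape(-1,3); Q=Q[(abs(Q[:,2]-.08)<.006)&(np.hypot(Q[:,0]-.53,Q[:,1]-.114)<.04)]
print('cap wrist',len(Q),cv2.minEnclosingCircle((Q[:,:2]*1000).astype(np.float32)))
c=snap('top','t6'); P=cloud(c); Q=P[220:310,395:450].reshape(-1,3); Q=Q[Q[:,2]>.03]; print('mallet',Q.max(0),Q.min(0))
Q=Q[Q[:,2]>.052]; print(np.median(Q[:,2]),cv2.minEnclosingCircle((Q[:,:2]*1000).astype(np.float32)))
```

```text
[0.52536786 0.10510047 0.15199241] [0.23215148 0.96183779 0.64155672] [-2.06435192 -2.35736029  0.03549597] [ 0.12541466  0.31057502  1.6429869  -0.00975319  1.21024032 -0.00338125]
[[-0.132  0.991 -0.021]
 [ 0.991  0.132 -0.012]
 [-0.009 -0.022 -1.   ]]
cap wrist 2415 ((530.7242431640625, 115.0885009765625), 24.072221755981445)
mallet [0.48473367 0.04319955 1.27267322] [ 0.33272404 -0.26622182  0.03011706]
0.060399601450942364 ((451.8139953613281, -106.66743469238281), 150.89572143554688)
```

View pics/w6.png

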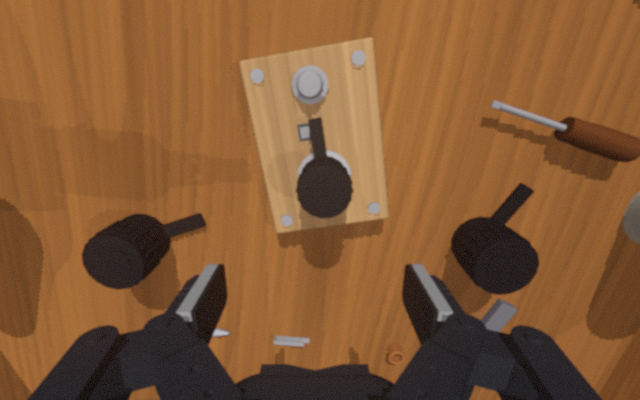

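Wrist view: the jig cap at (325,188) with its tongue up, pin pressed at (310,84), and stop sunk at (305,132). The jaws straddle left and right. Cap centre agrees at (0.530, 0.1147). Going down around it.

play_rows --pt "4 9 0 0" --pt "4 9 -30 0" --pt "4 9 -70 0" --pt "4 9 -105 0" --pt "4 9 -125 0" --pt "4 9 -135 0" --pt "4 9 -138 0" --pt "4 9 -138 0" --pt "4 9 -138 0"

```text
time_s: 14.28
ee_pos: [0.5311, 0.1144, 0.0156]
tcp_rot: [-2.066, -2.359, 0.032]
contact_force: [0.0, 0.4, 0.6]
gripper_width: 0.0854
```

play_rows --pt "-1 0 -2 0" --pt "-1 0 -2 0" --pt "-1 0 -2 0" --pt "-1 0 -2 0" --pt "-1 0 -2 0" --pt "-1 0 -2 0" --pt "-1 0 -2 0" --hand -1 --newtons 80

```text
time_s: 14.87
ee_pos: [0.5303, 0.1144, 0.014]
tcp_rot: [-2.067, -2.359, 0.031]
contact_force: [-1.1, 0.3, 4.1]
gripper_width: 0.0447
```

play_rows --pt "0 0 -2 0" --pt "0 0 -4 0" --pt "0 0 -6 0" --pt "0 0 -7 0" --pt "0 0 -7 0"

```text
time_s: 15.28
ee_pos: [0.5304, 0.1145, 0.0075]
tcp_rot: [-2.067, -2.359, 0.03]
contact_force: [-2.3, -1.2, 9.1]
gripper_width: 0.0443
```

Pressed about 6.5 mm with 9 N, matching the spring. Twisting anticlockwise 64° (checked halfway).

play_rows --pt "0 0 0 4" --pt "0 0 0 10" --pt "0 0 0 16" --pt "0 0 0 22" --pt "0 0 0 28" --pt "0 0 0 32" --pt "0 0 0 32"

```text
time_s: 15.87
ee_pos: [0.5318, 0.1146, 0.008]
tcp_rot: [1.333, 2.842, -0.029]
contact_force: [-0.4, -1.3, 5.7]
gripper_width: 0.0443
```

play_rows --pt "-1 0 -1 6" --pt "-1 0 -1 12" --pt "-1 0 -1 18" --pt "-1 0 -1 24" --pt "-1 0 -1 30" --pt "-1 0 -1 33" --pt "-1 0 -1 33" --pt "-1 0 -1 33"

```text
time_s: 16.53
ee_pos: [0.5323, 0.1148, 0.0076]
tcp_rot: [0.47, 3.095, -0.025]
contact_force: [0.3, 0.6, 6.2]
gripper_width: 0.0443
```

Run:
```python
from h import *
o=r.get_obs(); print(o['ee_pos'],o['contact_force'],o['wrist_torque'],o['gripper_width'],cv2.Rodrigues(o['tcp_rot'])[0][:,1].round(3))
w=snap('wrist','w7')
```

```text
[0.53231341 0.11482165 0.00757881] [0.26460727 0.61159246 6.24577685] [ 0.06274248 -0.05783444  0.031225  ] 0.04426200995377356 [ 0.297  0.955 -0.014]
```

View pics/w7.png

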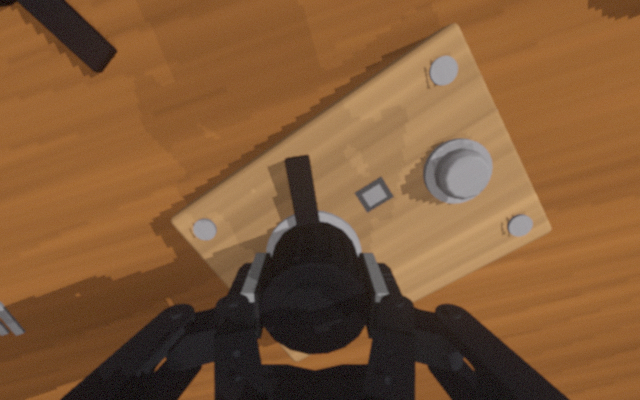

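The tongue now points at (300,165), turned clear of the sunk stop at (374,194) and the pin at (460,172). Lifting straight up.

play_rows --pt "0 0 6 0" --pt "0 0 12 0" --pt "0 0 18 0" --pt "-1 0 24 0" --pt "-1 0 35 0" --pt "-1 0 50 0" --pt "-2 0 75 0" --pt "-2 0 95 0" --pt "-2 0 100 0" --pt "-2 0 100 0"

```text
time_s: 17.42
ee_pos: [0.5316, 0.115, 0.1093]
tcp_rot: [0.469, 3.092, -0.023]
contact_force: [-0.4, 0.8, -1.8]
gripper_width: 0.0449
```

play_rows --pt "0 0 0 0" --pt "0 0 0 0" --pt "0 0 0 0"

```text
time_s: 17.67
ee_pos: [0.5305, 0.1148, 0.1079]
tcp_rot: [0.47, 3.094, -0.025]
contact_force: [-0.5, -0.7, -1.2]
gripper_width: 0.0443
```

Run:
```python
from h import *
o=r.get_obs(); print(o['ee_pos'],o['contact_force'],o['gripper_width'],abs(o['dq']).max(),cv2.Rodrigues(o['tcp_rot'])[0][:,2].round(3))
s=snap('scene','s8'); t=snap('top','t8'); w=snap('wrist','w8')
P=cloud(t); Q=P[205:230,245:270].reshape(-1,3); Q=Q[(np.hypot(Q[:,0]-.5055,Q[:,1]-.1955)<.008)]; print('pin z',np.median(Q[:,2]))
Q=P[220:310,405:450].reshape(-1,3); Q=Q[(Q[:,2]>.03)&(Q[:,2]<.07)]; print('handle/head',len(Q),Q.max(0),Q.min(0)); Q=Q[Q[:,2]>.052]; print('head',np.median(Q[:,2]),cv2.minEnclosingCircle((Q[:,:2]*1000).astype(np.float32)))
cv2.imwrite('pics/8c.png',np.hstack([cv2.resize(s['image'][60:320,140:400,::-1],(400,400)),cv2.resize(w['image'][:,120:520,::-1],(400,400))]))
```

```text
[0.53049977 0.11482467 0.10792384] [-0.49133955 -0.68606733 -1.22324743] 0.044265220681178975 0.0031496975977494375 [ 0.009 -0.017 -1.   ]
pin z 0.0392672869165982
handle/head 516 [ 0.48476651 -0.22212132  0.06601963] [ 0.33273427 -0.26526683  0.03039249]
head 0.06069954556364199 ((468.59466552734375, -238.96914672851562), 17.057819366455078)
```

View pics/8c.png

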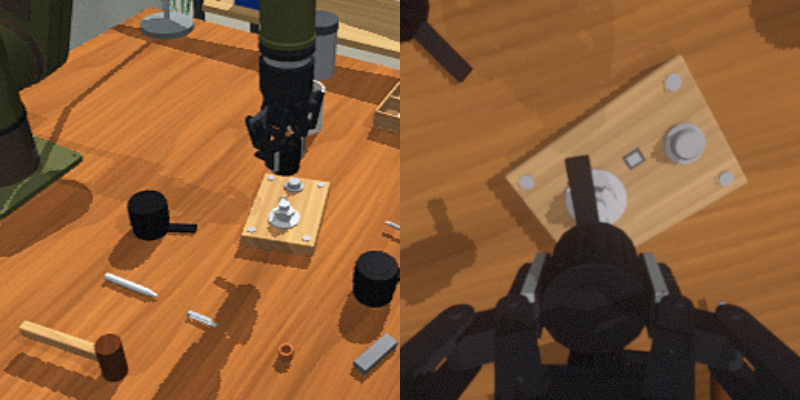

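Cap off and held above the bare neck, mallet standing on the table, pin down, bystanders in place. Handing in.

```bash
python3 -c "
from rig import r
print(r.sign_off()); print(r.get_obs()['ee_pos'])"
```

```text
the job is handed in; nothing more can be done
None
the job is handed in; nothing more can be done
```

The job is done and handed in at about 18 s of the 58 s. No verdict was reported. I knocked the lock pin down with the mallet, set the mallet back near its old place, pressed the cap about 6.5 mm and twisted it about 65° anticlockwise. Then I lifted it straight up.

**Last checks:**
- **Lock pin:** its top is at 39 mm, so it is fully down.
- **Mallet:** it stands on the table at (0.469, −0.239), clear of the jig.
- **Cap:** it is held at 44 mm opening, tilted about 1° going by the tool. By the tool position it is within 2 mm of the neck's axis, with the underside about 8 cm above the neck, and the arm was at rest.
- **Bystanders:** those visible in the last view looked undisturbed; I did not measure each one.

**What failed or disagreed:**
- **First grasp:** the first try at the mallet closed on air. The wrist camera showed the real fingertips about 33 mm behind the reported TCP. I allowed for that afterwards and nothing was disturbed.
- **Pictures:** I viewed 9 of the 10.

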